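# Press the drilling sledge under the leaf springs of its jig

### The job

Load the drilling jig: with the fingertips press the plywood sledge down hard on its sprung plate and, keeping it pressed, push it along the channel under the two steel lips and their leaf springs until it is fully home against the end stop and the sprung plate has popped up behind it, then let go. Only press and push the sledge, never pick it up or tip it, and leave the other things on the bench and on the jig where they are.

Things in the scene. Friction and masses are not known exactly. Their poses are not given: they have to be found in the camera images.
- jig: Wooden drilling jig fixed to the bench: 12 mm plywood base, channel 113 mm wide between pine rails (20 mm wide, tops 50 mm above bench). Origin on the bench surface, on the channel's centre line where the sprung plate ends and the gate begins. x: along the channel, the way the sledge travels; y: to the left of travel; z up. Plate from x = -148 to -1 mm, then fixed floor 30 mm above the bench.
- sledge: Loose plywood board, about 0.3 kg, 120 (x) x 110 (y) x 15 mm. Origin: centre of underside; x towards the end stop. On top a hardwood cleat (x 5 to 19 mm, 50 wide, 14 high) and, fixed on, the pine slat to be drilled (x 30 to 54, 60 wide, 18 high). Starts with its underside 38 mm above the bench, nose 4 to 20 mm short of the lips. Home: origin at jig x = 64, underside 30 mm above bench.
- tread (a point): Bare place on the sledge's board just behind the cleat where fingers press: sledge x = -10, y = 0, z = 15 mm (upper face). The cleat's rear face is 15 mm ahead of it; the board is bare for 50 mm behind it. Fingers standing here can push against the cleat.
- gate (a point): Gate, point at jig x = 10, y = 0, z = 48 mm. From each rail a steel lip (jig x 0 to 20 mm, underside 48, top 55 mm above the bench) reaches over the outer 18 mm of the channel. The lips stop the sledge while it stands high; the middle 77 mm stays open from above for fingers, cleat and slat. A leaf spring runs on from each lip, sloping down to 42 mm above the bench at x = 80 mm.
- stop_face (a point): Foot of the pine end stop's face (stop 20 mm high) on the centre line: jig x = 124, y = 0, z = 30 mm. The sledge's front edge touches it when home (sledge origin 60 mm before it).
- plate (a joint): Travel of the grey sprung plate (147 x 108 mm) under the sledge: 0 = up, 8 mm above the fixed floor; 0.007 m = fully down. Through the sledge about 3 N starts it, about 9 N holds it down. Down, the sledge clears the lips by 2 mm; it needs some 5.5 mm of travel to pass. When the sledge has wholly left it the plate pops up behind and locks it in.
- leaf_left (a joint): Lift of the steel leaf spring on the left (+y of the jig), rad: 0 = at rest, grows as the sledge lifts it, about 0.05 with the sledge home. Each leaf presses with 3 to 5 N; friction of sledge on jig is low (about 0.2), pushing it along takes 3 N at first and up to 12 N under the lips and leaves.
- leaf_right (a joint): Lift of the steel leaf spring on the right (-y of the jig), as for the left one.
- offcut: Bystander on the jig's deck (open ply shelf 12 mm above the bench at jig y = -77 to -168 mm): pine offcut 60 x 30 x 22 mm, origin at the centre of its underside.
- dowel: Bystander on the jig's deck: short upright wooden dowel, diameter 16, height 40 mm, origin at its underside.
- tin: Bystander on the jig's deck: low steel tin, diameter 48, height 34 mm, origin at its underside.
- glue: Bystander: yellow glue bottle, diameter 60, height 150 mm, on the left of the bench, origin at its underside.
- tape: Bystander: roll of tape lying flat, diameter 100, height 25 mm, on the right, origin at its underside.
- mug: Bystander: white mug, diameter 76, height 90 mm, on the right, origin at its underside.
- driver: Bystander: screwdriver lying on the left of the bench, along its own x axis.
- brush: Bystander: glue brush, 160 mm long, lying on the right of the bench, along its own x axis.

How it is judged:
By the outcome, as a careful person would: the job done as asked, in the order asked, and still so for the second after the job is handed in, with the robot touching nothing.
It also fails if it takes over 51 s, if anything falls off the work surface, if the arm or the gripper's body presses on something with over 40 N, if the wrist force passes 120 N, or if a joint passes its speed limit or range.

### The arm

A 7-joint arm with a two-finger parallel gripper is mounted at the origin on the work surface. World frame = base frame: x ahead of the robot, y to its left, z up, the work surface at z = 0. Lengths are in m, angles in rad, forces in N, time in s.
With the tool pointing down it reaches from about 0.4 to 0.85 m from the base axis. Payload 4.5 kg.
Tool frame: the origin (TCP) lies at the very end of the fingers, on their centre line; the grasp point (between the pads) lies 19 mm behind it; z points along the fingers, y is the line along which they close (so a half turn about z gives the same grasp; the last joint's range is limited). The gripper opens to 88 mm and grips with 3 to 60 N. Pads are 18 mm wide; open, the fingers measure 123 mm over their backs; the gripper's body (75 mm by 187 mm) begins 45 mm behind the grasp point.
Start: joints at [0.034, 0.689, -0.195, 1.565, 0.157, 0.902, -0.215], TCP at [0.625, 0, 0.239] pointing down, gripper open.
Joint ranges: [-3.01, 3.01], [-0.46, 2.08], [-1.47, 1.51], [0.13, 2.56], [-1, 4.14], [0.04, 2.09], [-2.66, 2.66]. Speed limits (rad/s): [2.57, 2.57, 3.14, 3.14, 3.14, 3.14, 3.14].

### API

Orientations are given as a unit quaternion [w, x, y, z].
In Python, from station import robot, capture, close_job gives the robot as it stands.
- The arm moves only by the tool play_rows, never from a script. Its argument "commands" is a list of rows, each an object of numbers: "tx", "ty", "tz": the shift along the tool's x, y, z in mm; "rx", "ry", "rz": the turn, a rotation vector about the tool's x, y, z in degrees; "grip": the opening, from 0 (shut) to 1 (fully open). In form: [{"tx": .., "ty": .., "tz": .., "rx": .., "ry": .., "rz": .., "grip": ..}, ...]. A call has 1 to 10 rows; each row is the pose to reach, as a shift and turn from the pose commanded when the call began, along the tool's axes at that moment; what a row does not reach only later rows make up. A row lasts 1/8 s, in which the tool goes at most 62.5 mm and 10.7 degrees, less where a joint would pass 70% of its speed; a pose out of reach is approached as far as the arm can. A call with a gripper value outside its range is refused whole. The fingers move at their own pace and stop on an object; the grip force is fixed at half the most. Time passes only in rows, so rows that repeat a pose let the fingers close. It gives the time, the measured TCP pose, the force, the opening and the grip force at its end, in the units of the state.
- robot.sense(): the state, without advancing time (a new reading comes with each control period).
- capture(name): name is "scene" or "side" or "wrist"; returns a dict with "img" (480x640x3 uint8, blue, green, red), "range_z" (480x640 float32, m along the optical axis (not along the pixel's ray), 0 where there is no reading), "K" (3x3 intrinsics, pixels), "k1" (the pictures are not rectified: a ray, as slopes to the right and down, at radius r is drawn at 1 + k1 r^2 times it, then the intrinsics apply), "R" (3x3) and "t" (3): a world point X has camera coordinates R X + t. Camera axes: x right, y down, z forward; pixel columns grow to the right and rows downward; lengths in m; the calibration is good to about 2 mm. A picture is of the moment at which its call begins.
- close_job(): hands the job in; it is judged then, once.
The state is a dict: "time_s": time; "joint_positions": joint angles; "qvel": joint speeds; "joint_torque": joint torques, N m; "tool_pos": TCP position; "tool_rot": TCP orientation; "force": force on the tool from outside, world axes, zero at the start; "torque": the same for the moment, N m; "width": finger opening in m; "finger_force": force on a finger pad.
Only numpy, scipy, OpenCV 4.12 (cv2) and the standard library are available. Lean on these libraries where they do the work, as an engineer would, in place of code of your own. Each camera call takes 0.05 s, during which the arm holds its last target. There are 200 camera calls.

## Working session

There is one attempt and no reset: what is moved stays moved. The work goes in short steps, Python scripts to look and compute and a tool call to move; the robot and the scene stay as the last step left them, time stands still between calls to the robot, and variables do not carry over. Pictures are saved under pics/ and viewed, at most 10 in all, crops included, and the job is handed in when it is done.

Besides the shell and the picture viewer there is one more tool, called after "Call:" by a JSON object that holds its "method" and its "body", one argument or row to a line. play_rows: Moves the arm, as the interface text tells. Its arguments: {"type":"object","properties":{"commands":{"type":"array"}},"required":["commands"]}

```bash
mkdir -p pics
cat > h.py <<'E'
import numpy as np, cv2
from station import robot, capture, close_job
def snap(n,f):
    c=capture(n); cv2.imwrite('pics/'+f+'.png',c['img']); np.savez('pics/'+f+'.npz',**{k:np.asarray(v) for k,v in c.items()}); return c
def load(f): return dict(np.load('pics/'+f+'.npz'))
def ray(c,u,v):
    K=c['K']; k1=float(c['k1'])
    p=cv2.undistortPoints(np.array([[[u,v]]],float),K,np.array([k1,0,0,0,0.]))[0,0]
    return np.array([p[0],p[1],1.])
def px(c,u,v,z=None):
    """pixel->world: by depth (median 3x3) or by plane world z"""
    d=ray(c,u,v); R=c['R'];t=c['t']
    if z is None:
        w=c['range_z'][int(v)-1:int(v)+2,int(u)-1:int(u)+2]; w=w[w>0]; return R.T@(d*np.median(w)-t)
    o=-R.T@t; D=R.T@d; return o+D*(z-o[2])/D[2]
def proj(c,X):
    X=np.atleast_2d(X); return cv2.projectPoints(X.astype(float),cv2.Rodrigues(c['R'])[0],c['t'].astype(float),c['K'],np.array([float(c['k1']),0,0,0,0.]))[0][:,0]
E
python3 - <<'E'
from h import *
for n in ('scene','side','wrist'):
    c=snap(n,n+'0'); print(n,-c['R'].T@c['t'],c['R'][2],c['k1'])
s=robot.sense(); print(s['time_s'],s['tool_pos'],s['tool_rot'],s['width'],s['force'])
E
```

```text
scene [ 1.04411527 -0.86701028  0.75561446] [-0.38816022  0.71498207 -0.58149143] 0.04337961056109415
side [ 0.30525739 -0.70609084  0.64820221] [ 0.23637059  0.75114154 -0.61637273] -0.03043536429750821
wrist [0.62538642 0.06586359 0.38379041] [-0.00240017 -0.25553488 -0.96679686] -0.06182364949886904
0.15 [ 6.24535825e-01 -4.64038526e-05  2.38118340e-01] [-4.44952407e-04  7.07093849e-01  7.07119391e-01 -5.06881063e-04] 0.08815919305404397 [-0.09308153 -0.28169807 -0.27706085]
```

View pics/scene0.png

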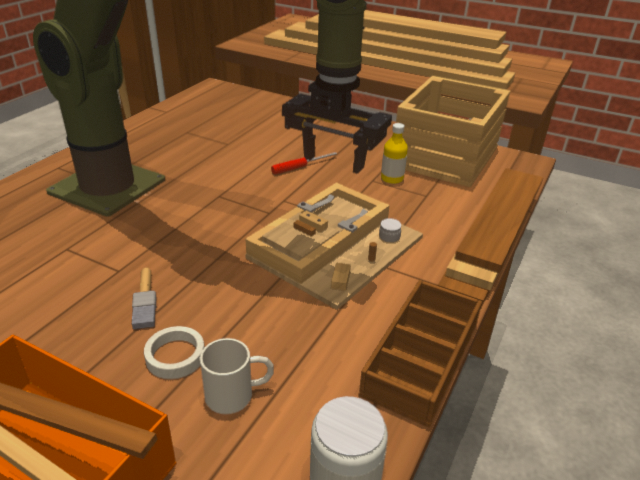

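View pics/wrist0.png

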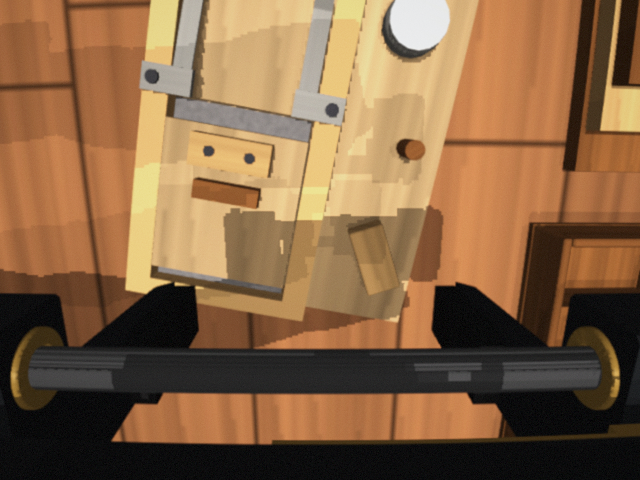

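The wrist view shows the jig running up the image: cleat at ~(226,192), slat (230,155), lip screws (152,76) and (332,110), tin (417,25), dowel (410,150), offcut (372,257). I'll enlarge it.

Run:
```python
from h import *
c=load('wrist0'); im=c['img'][50:330,110:450]
cv2.imwrite('pics/w0c.png',cv2.resize(im,None,fx=2.1,fy=2.1,interpolation=cv2.INTER_CUBIC))
for u,v in [(226,192),(235,186),(230,155),(210,240),(180,240),(152,76),(332,110),(150,200),(310,220),(140,280),(410,145),(417,20),(245,118)]: print((u,v),px(c,u,v).round(4))
```

```text
(226, 192) [0.558  0.0182 0.0666]
(235, 186) [0.5647 0.0225 0.0651]
(230, 155) [0.5631 0.0459 0.0707]
(210, 240) [ 0.54   -0.0229  0.0528]
(180, 240) [ 0.5153 -0.023   0.0523]
(152, 76) [0.5056 0.1028 0.0579]
(332, 110) [0.6374 0.0777 0.0575]
(150, 200) [0.4925 0.0093 0.0491]
(310, 220) [ 0.6208 -0.0071  0.0497]
(140, 280) [ 0.4774 -0.0585  0.0501]
(410, 145) [0.6975 0.0523 0.0526]
(417, 20) [0.6998 0.1427 0.0464]
(245, 118) [0.5698 0.0725 0.0379]
```

View pics/w0c.png

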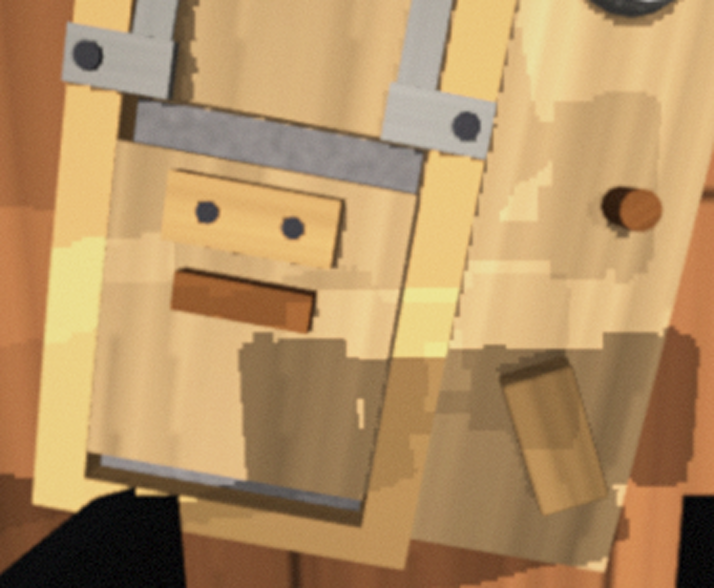

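```bash
cat > m.py <<'E'
from h import *
c=load('wrist0')
def P(x,y,z): return px(c,110+(x+.5)/2.1-.5,50+(y+.5)/2.1-.5,z)[:2]
L={'lipL_ro':(62,80,.055),'lipL_ri':(170,98,.055),'lipL_fi':(175,42,.055),'lipR_ri':(380,136,.055),'lipR_ro':(487,158,.055),'lipR_fi':(390,85,.055),'lipR_fo':(493,102,.055),
'railLo_rear':(33,503,.05),'railLo_front':(67,85,.05),'railRo_rear':(405,568,.05),'railRo_front':(489,158,.05),
'cl_rl':(172,308,.067),'cl_rr':(306,332,.067),'sl_rl':(162,240,.071),'sl_rr':(333,268,.071),'sl_fl':(175,170,.071),'sl_fr':(343,200,.071),
'b_fl':(120,140,.053),'b_fr':(418,193,.053),'b_rl':(102,456,.053),'b_rr':(362,502,.053)}
W={k:P(*v) for k,v in L.items()}
for k,v in W.items(): print(k,v.round(4))
from scipy.optimize import least_squares
def fit(M,x0):
    ks=list(M);A=np.array([M[k] for k in ks]);B=np.array([W[k] for k in ks])
    def T(p): C,S=np.cos(p[2]),np.sin(p[2]); return A@np.array([[C,S],[-S,C]])+p[:2]
    r=least_squares(lambda p:(T(p)-B).ravel(),x0,loss='soft_l1',f_scale=.002); print(r.x[:2].round(4),np.degrees(r.x[2])); print(dict(zip(ks,((T(r.x)-B)*1e3).round(1).tolist()))); return r.x
J=fit({'lipL_ri':(0,.0385),'lipL_fi':(.02,.0385),'lipR_ri':(0,-.0385),'lipR_fi':(.02,-.0385),'lipR_ro':(0,-.0765),'lipL_ro':(0,.0765)},[.56,.08,1.5])
S=fit({'cl_rl':(.005,.025),'cl_rr':(.005,-.025),'sl_rl':(.03,.03),'sl_rr':(.03,-.03),'sl_fl':(.054,.03),'sl_fr':(.054,-.03),'b_fl':(.06,.055),'b_fr':(.06,-.055)},[.56,.01,1.5])
d=S[:2]-J[:2];a=J[2];print('sledge in jig',d@[np.cos(a),np.sin(a)],d@[-np.sin(a),np.cos(a)])
for n,A in (('L','railLo'),('R','railRo')):
    v=W[A+'_front']-W[A+'_rear'];print(A,np.degrees(np.arctan2(v[1],v[0])),[((W[A+e]-J[:2])@[-np.sin(a),np.cos(a)]) for e in('_front','_rear')])
E
python3 m.py
```

```text
lipL_ro [0.4942 0.0949]
lipL_ri [0.5326 0.0881]
lipL_fi [0.5355 0.107 ]
lipR_ri [0.6068 0.0746]
lipR_ro [0.6449 0.0669]
lipR_fi [0.6105 0.0919]
lipR_fo [0.6467 0.0862]
railLo_rear [ 0.4638 -0.067 ]
railLo_front [0.4939 0.0936]
railRo_rear [ 0.6142 -0.0947]
railRo_front [0.6459 0.067 ]
cl_rl [0.5318 0.015 ]
cl_rr [0.5798 0.0061]
sl_rl [0.5311 0.0396]
sl_rr [0.5907 0.0296]
sl_fl [0.5373 0.0633]
sl_fr [0.5947 0.0529]
b_fl [0.5129 0.074 ]
b_fr [0.6202 0.0546]
b_rl [ 0.4954 -0.0458]
b_rr [ 0.5975 -0.0648]
[0.5695 0.0807] 79.40032977014798
{'lipL_ri': [-0.9, -0.3], 'lipL_fi': [-0.2, 0.5], 'lipR_ri': [0.6, -0.9], 'lipR_fi': [0.5, 1.4], 'lipR_ro': [-0.2, -0.3], 'lipL_ro': [0.1, -0.1]}
[0.5555 0.0053] 79.53498481711992
{'cl_rl': [0.0, -0.3], 'cl_rr': [1.2, -0.5], 'sl_rl': [0.3, 0.6], 'sl_rr': [-0.2, -0.3], 'sl_fl': [-1.5, 0.5], 'sl_fr': [0.1, 0.0], 'b_fl': [-0.5, 0.3], 'b_fr': [0.3, -0.3]}
sledge in jig -0.07673482790824193 -0.00014638142878554625
railLo 79.37590951403651 [np.float64(0.07668361234338522), np.float64(0.07675322618373696)]
railRo 78.91915215370912 [np.float64(-0.0776027716543416), np.float64(-0.07621930129973029)]
```

Run:
```python
from h import *
c=load('scene0')
for u,v in [(396,150),(394,172),(290,166),(322,158),(391,226),(373,250),(342,272)]: print((u,v),px(c,u,v).round(3))
```

```text
(396, 150) [0.61  0.383 0.095]
(394, 172) [0.614 0.379 0.036]
(290, 166) [0.354 0.299 0.017]
(322, 158) [0.394 0.404 0.004]
(391, 226) [0.705 0.137 0.044]
(373, 250) [0.705 0.041 0.041]
(342, 272) [ 0.678 -0.047  0.033]
```

Call:
{"method": "play_rows", "body": {
  "commands": [
    {"tx": -1, "ty": -24, "tz": 10, "rz": 3.5, "grip": 0},
    {"tx": -2, "ty": -48, "tz": 30, "rz": 7, "grip": 0},
    {"tx": -3.5, "ty": -71, "tz": 60, "rz": 10.6, "grip": 0},
    {"tx": -3.5, "ty": -71, "tz": 100, "rz": 10.6, "grip": 0},
    {"tx": -3.5, "ty": -71, "tz": 130, "rz": 10.6, "grip": 0},
    {"tx": -3.5, "ty": -71, "tz": 150, "rz": 10.6, "grip": 0},
    {"tx": -3.5, "ty": -71, "tz": 155, "rz": 10.6, "grip": 0},
    {"tx": -3.5, "ty": -71, "tz": 155, "rz": 10.6, "grip": 0},
    {"tx": -3.5, "ty": -71, "tz": 155, "rz": 10.6, "grip": 0}
  ]
}}

```text
$.commands[0]: bad value
```

Call:
{"method": "play_rows", "body": {
  "commands": [
    {"tx": -1, "ty": -24, "tz": 10, "rx": 0, "ry": 0, "rz": 3.5, "grip": 0},
    {"tx": -2, "ty": -48, "tz": 30, "rx": 0, "ry": 0, "rz": 7, "grip": 0},
    {"tx": -3.5, "ty": -71, "tz": 60, "rx": 0, "ry": 0, "rz": 10.6, "grip": 0},
    {"tx": -3.5, "ty": -71, "tz": 100, "rx": 0, "ry": 0, "rz": 10.6, "grip": 0},
    {"tx": -3.5, "ty": -71, "tz": 130, "rx": 0, "ry": 0, "rz": 10.6, "grip": 0},
    {"tx": -3.5, "ty": -71, "tz": 150, "rx": 0, "ry": 0, "rz": 10.6, "grip": 0},
    {"tx": -3.5, "ty": -71, "tz": 155, "rx": 0, "ry": 0, "rz": 10.6, "grip": 0},
    {"tx": -3.5, "ty": -71, "tz": 155, "rx": 0, "ry": 0, "rz": 10.6, "grip": 0},
    {"tx": -3.5, "ty": -71, "tz": 155, "rx": 0, "ry": 0, "rz": 10.6, "grip": 0}
  ]
}}

```text
time_s: 1.27
tool_pos: [0.5547, -0.0035, 0.0846]
tool_rot: [0.001, 0.769, 0.639, 0.001]
force: [-0.1, -0.7, -0.2]
width: 0.0011
finger_force: 0.0
```

Run:
```python
from h import *
w=snap('wrist','w1'); s=snap('side','s1')
u,v=proj(s,[.5547,0.01,.06])[0].astype(int); a=s['img'][v-75:v+75,u-100:u+100]
cv2.imwrite('pics/c1.png',np.hstack([cv2.resize(w['img'],(400,300)),cv2.resize(a,(400,300),interpolation=cv2.INTER_CUBIC)]));print(u,v)
```

```text
332 239
```

View pics/c1.png

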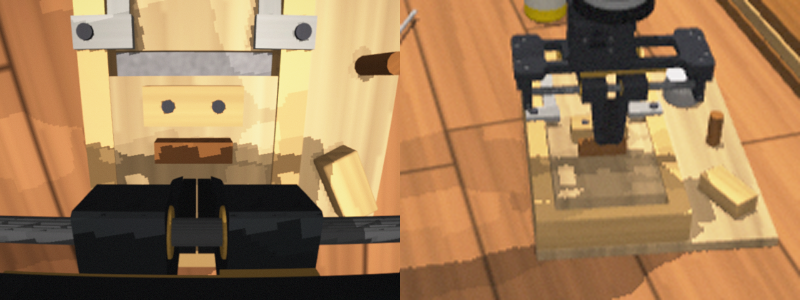

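The wrist half shows the shut fingers (≈196,180) centred and square behind the cleat (155–232,150). The side half agrees. Next I descend gently.

Call:
{"method": "play_rows", "body": {
  "commands": [
    {"tx": 0, "ty": -0.5, "tz": 10, "rx": 0, "ry": 0, "rz": 0, "grip": 0},
    {"tx": 0, "ty": -0.5, "tz": 20, "rx": 0, "ry": 0, "rz": 0, "grip": 0},
    {"tx": 0, "ty": -0.5, "tz": 26, "rx": 0, "ry": 0, "rz": 0, "grip": 0},
    {"tx": 0, "ty": -0.5, "tz": 29, "rx": 0, "ry": 0, "rz": 0, "grip": 0},
    {"tx": 0, "ty": -0.5, "tz": 31, "rx": 0, "ry": 0, "rz": 0, "grip": 0},
    {"tx": 0, "ty": -0.5, "tz": 33, "rx": 0, "ry": 0, "rz": 0, "grip": 0},
    {"tx": 0, "ty": -0.5, "tz": 35, "rx": 0, "ry": 0, "rz": 0, "grip": 0},
    {"tx": 0, "ty": -0.5, "tz": 35, "rx": 0, "ry": 0, "rz": 0, "grip": 0}
  ]
}}

```text
time_s: 2.38
tool_pos: [0.5533, -0.0034, 0.049]
tool_rot: [-0.0, 0.769, 0.639, -0.0]
force: [-2.6, 0.5, 5.3]
width: 0.0004
finger_force: 2.9
```

Call:
{"method": "play_rows", "body": {
  "commands": [
    {"tx": 0, "ty": 0, "tz": 1, "rx": 0, "ry": 0, "rz": 0, "grip": 0},
    {"tx": 0, "ty": 0, "tz": 2, "rx": 0, "ry": 0, "rz": 0, "grip": 0},
    {"tx": 0, "ty": 0, "tz": 3, "rx": 0, "ry": 0, "rz": 0, "grip": 0},
    {"tx": 0, "ty": 0, "tz": 4, "rx": 0, "ry": 0, "rz": 0, "grip": 0},
    {"tx": 0, "ty": 0, "tz": 4, "rx": 0, "ry": 0, "rz": 0, "grip": 0},
    {"tx": 0, "ty": 0, "tz": 4, "rx": 0, "ry": 0, "rz": 0, "grip": 0}
  ]
}}

```text
time_s: 3.12
tool_pos: [0.5533, -0.0034, 0.0463]
tool_rot: [0.0, 0.769, 0.639, 0.0]
force: [-4.4, 0.4, 15.8]
width: 0.0005
finger_force: 8.3
```

Call:
{"method": "play_rows", "body": {
  "commands": [
    {"tx": 0, "ty": 0, "tz": 1, "rx": 0, "ry": 0, "rz": 0, "grip": 0},
    {"tx": 2, "ty": 0, "tz": 1, "rx": 0, "ry": 0, "rz": 0, "grip": 0},
    {"tx": 4, "ty": 0, "tz": 1, "rx": 0, "ry": 0, "rz": 0, "grip": 0},
    {"tx": 6, "ty": 0, "tz": 1, "rx": 0, "ry": 0, "rz": 0, "grip": 0},
    {"tx": 9, "ty": 0, "tz": 1, "rx": 0, "ry": 0, "rz": 0, "grip": 0},
    {"tx": 12, "ty": 0, "tz": 1, "rx": 0, "ry": 0, "rz": 0, "grip": 0},
    {"tx": 12, "ty": 0, "tz": 1, "rx": 0, "ry": 0, "rz": 0, "grip": 0}
  ]
}}

```text
time_s: 4.0
tool_pos: [0.5563, 0.0032, 0.0462]
tool_rot: [0.003, 0.771, 0.637, -0.001]
force: [-3.3, -8.8, 22.5]
width: 0.0006
finger_force: 11.6
```

Call:
{"method": "play_rows", "body": {
  "commands": [
    {"tx": 2, "ty": -1, "tz": 0, "rx": 0, "ry": 0, "rz": 0, "grip": 0},
    {"tx": 4, "ty": -1, "tz": 0, "rx": 0, "ry": 0, "rz": 0, "grip": 0},
    {"tx": 4, "ty": -1, "tz": 0, "rx": 0, "ry": 0, "rz": 0, "grip": 0},
    {"tx": 4, "ty": -1, "tz": 0, "rx": 0, "ry": 0, "rz": 0, "grip": 0}
  ]
}}

```text
time_s: 4.5
tool_pos: [0.557, 0.0072, 0.0463]
tool_rot: [0.004, 0.771, 0.637, -0.001]
force: [-2.0, -9.3, 21.3]
width: 0.0004
finger_force: 10.8
```

Run:
```python
from h import *
w=snap('wrist','w2'); cv2.imwrite('pics/c2.png',cv2.resize(w['img'][0:340,90:520],None,fx=1.6,fy=1.6,interpolation=cv2.INTER_CUBIC))
print(robot.sense()['tool_pos'],robot.sense()['force'])
```

```text
[0.55700863 0.00716212 0.04628335] [-2.6134398  -8.67978812 21.26623824]
```

View pics/c2.png

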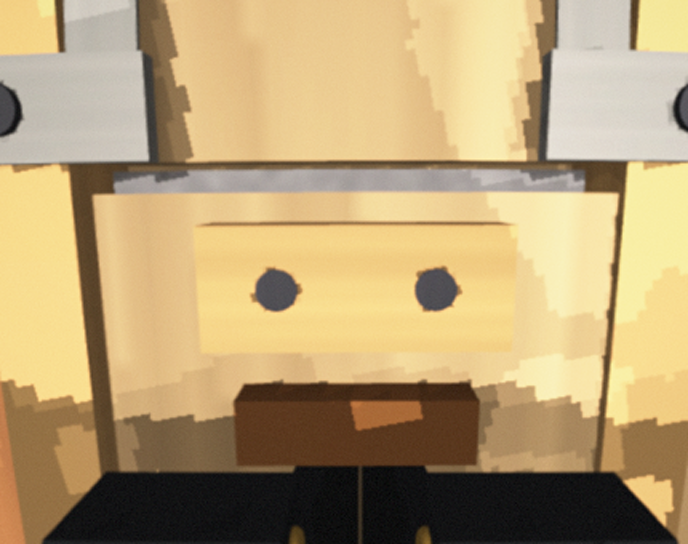

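Call:
{"method": "play_rows", "body": {
  "commands": [
    {"tx": 3, "ty": -0.5, "tz": 0.3, "rx": 0, "ry": 0, "rz": 0, "grip": 0},
    {"tx": 6, "ty": -0.5, "tz": 0.3, "rx": 0, "ry": 0, "rz": 0, "grip": 0},
    {"tx": 9, "ty": -0.5, "tz": 0.3, "rx": 0, "ry": 0, "rz": 0, "grip": 0},
    {"tx": 12, "ty": -0.5, "tz": 0.3, "rx": 0, "ry": 0, "rz": 0, "grip": 0},
    {"tx": 15, "ty": -0.5, "tz": 0.3, "rx": 0, "ry": 0, "rz": 0, "grip": 0},
    {"tx": 18, "ty": -0.5, "tz": 0.3, "rx": 0, "ry": 0, "rz": 0, "grip": 0},
    {"tx": 21, "ty": -0.5, "tz": 0.3, "rx": 0, "ry": 0, "rz": 0, "grip": 0},
    {"tx": 24, "ty": -0.5, "tz": 0.3, "rx": 0, "ry": 0, "rz": 0, "grip": 0}
  ]
}}

```text
time_s: 5.55
tool_pos: [0.5612, 0.0299, 0.0463]
tool_rot: [0.004, 0.771, 0.637, -0.001]
force: [-1.9, -11.0, 24.0]
width: 0.0008
finger_force: 12.1
```

Call:
{"method": "play_rows", "body": {
  "commands": [
    {"tx": 4, "ty": -0.3, "tz": 0, "rx": 0, "ry": 0, "rz": 0, "grip": 0},
    {"tx": 8, "ty": -0.3, "tz": 0, "rx": 0, "ry": 0, "rz": 0, "grip": 0},
    {"tx": 12, "ty": -0.3, "tz": 0, "rx": 0, "ry": 0, "rz": 0, "grip": 0},
    {"tx": 16, "ty": -0.3, "tz": 0, "rx": 0, "ry": 0, "rz": 0, "grip": 0},
    {"tx": 20, "ty": -0.3, "tz": 0, "rx": 0, "ry": 0, "rz": 0, "grip": 0},
    {"tx": 24, "ty": -0.3, "tz": 0, "rx": 0, "ry": 0, "rz": 0, "grip": 0},
    {"tx": 28, "ty": -0.3, "tz": 0, "rx": 0, "ry": 0, "rz": 0, "grip": 0},
    {"tx": 32, "ty": -0.3, "tz": 0, "rx": 0, "ry": 0, "rz": 0, "grip": 0},
    {"tx": 36, "ty": -0.3, "tz": 0, "rx": 0, "ry": 0, "rz": 0, "grip": 0}
  ]
}}

```text
time_s: 6.68
tool_pos: [0.5676, 0.0641, 0.0464]
tool_rot: [0.005, 0.771, 0.636, -0.002]
force: [-3.0, -13.8, 25.0]
width: 0.0006
finger_force: 12.8
```

Call:
{"method": "play_rows", "body": {
  "commands": [
    {"tx": 4, "ty": -0.3, "tz": 0, "rx": 0, "ry": 0, "rz": 0, "grip": 0},
    {"tx": 8, "ty": -0.3, "tz": 0, "rx": 0, "ry": 0, "rz": 0, "grip": 0},
    {"tx": 12, "ty": -0.3, "tz": 0, "rx": 0, "ry": 0, "rz": 0, "grip": 0},
    {"tx": 16, "ty": -0.3, "tz": 0, "rx": 0, "ry": 0, "rz": 0, "grip": 0},
    {"tx": 20, "ty": -0.3, "tz": 0, "rx": 0, "ry": 0, "rz": 0, "grip": 0},
    {"tx": 24, "ty": -0.3, "tz": 0, "rx": 0, "ry": 0, "rz": 0, "grip": 0},
    {"tx": 28, "ty": -0.3, "tz": 0, "rx": 0, "ry": 0, "rz": 0, "grip": 0},
    {"tx": 32, "ty": -0.3, "tz": 0, "rx": 0, "ry": 0, "rz": 0, "grip": 0},
    {"tx": 36, "ty": -0.3, "tz": 0, "rx": 0, "ry": 0, "rz": 0, "grip": 0}
  ]
}}

```text
time_s: 7.8
tool_pos: [0.5729, 0.0944, 0.0462]
tool_rot: [0.006, 0.772, 0.635, -0.005]
force: [-2.2, -20.2, 25.2]
width: 0.0008
finger_force: 13.6
```

Call:
{"method": "play_rows", "body": {
  "commands": [
    {"tx": 4, "ty": -0.2, "tz": -0.6, "rx": 0, "ry": 0, "rz": 0, "grip": 0},
    {"tx": 8, "ty": -0.2, "tz": -0.6, "rx": 0, "ry": 0, "rz": 0, "grip": 0},
    {"tx": 12, "ty": -0.2, "tz": -0.6, "rx": 0, "ry": 0, "rz": 0, "grip": 0},
    {"tx": 16, "ty": -0.2, "tz": -0.6, "rx": 0, "ry": 0, "rz": 0, "grip": 0},
    {"tx": 20, "ty": -0.2, "tz": -0.6, "rx": 0, "ry": 0, "rz": 0, "grip": 0},
    {"tx": 24, "ty": -0.2, "tz": -0.6, "rx": 0, "ry": 0, "rz": 0, "grip": 0},
    {"tx": 27, "ty": -0.2, "tz": -0.6, "rx": 0, "ry": 0, "rz": 0, "grip": 0}
  ]
}}

```text
time_s: 8.68
tool_pos: [0.5776, 0.1242, 0.046]
tool_rot: [0.004, 0.771, 0.636, -0.004]
force: [-4.2, -15.7, 19.2]
width: 0.0005
finger_force: 10.2
```

Call:
{"method": "play_rows", "body": {
  "commands": [
    {"tx": 3, "ty": 0, "tz": 0, "rx": 0, "ry": 0, "rz": 0, "grip": 0},
    {"tx": 6, "ty": 0, "tz": 0, "rx": 0, "ry": 0, "rz": 0, "grip": 0},
    {"tx": 9, "ty": 0, "tz": 0, "rx": 0, "ry": 0, "rz": 0, "grip": 0},
    {"tx": 12, "ty": 0, "tz": 0, "rx": 0, "ry": 0, "rz": 0, "grip": 0},
    {"tx": 14, "ty": 0, "tz": 0, "rx": 0, "ry": 0, "rz": 0, "grip": 0},
    {"tx": 14, "ty": 0, "tz": 0, "rx": 0, "ry": 0, "rz": 0, "grip": 0}
  ]
}}

```text
time_s: 9.43
tool_pos: [0.5799, 0.1375, 0.0456]
tool_rot: [0.004, 0.771, 0.636, -0.004]
force: [-2.4, -15.3, 16.8]
width: 0.0002
finger_force: 10.7
```

Run:
```python
from h import *
w=snap('wrist','w3'); cv2.imwrite('pics/c3.png',cv2.resize(w['img'][0:340,90:520],None,fx=1.6,fy=1.6,interpolation=cv2.INTER_CUBIC))
```

```text
(no output)
```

View pics/c3.png

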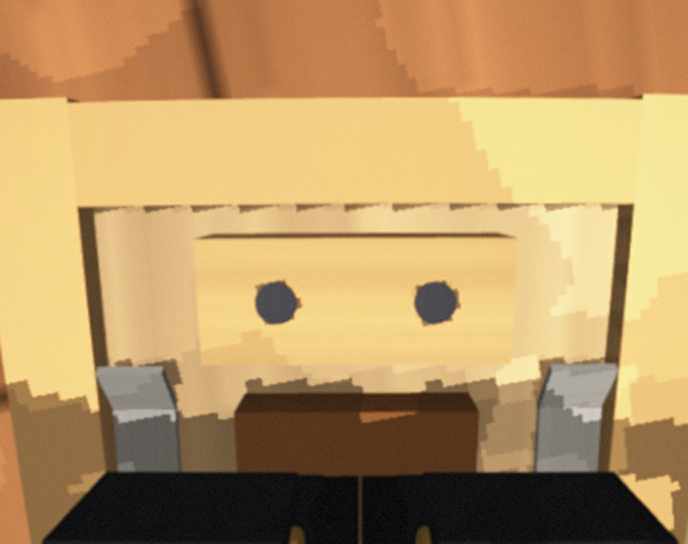

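Nearly home: the slat's front edge (row 235) is just short of the stop (row 207), with the leaves resting on top. I'll push a bit more until the force rises.

Call:
{"method": "play_rows", "body": {
  "commands": [
    {"tx": 2, "ty": 0, "tz": 0, "rx": 0, "ry": 0, "rz": 0, "grip": 0},
    {"tx": 4, "ty": 0, "tz": 0, "rx": 0, "ry": 0, "rz": 0, "grip": 0},
    {"tx": 6, "ty": 0, "tz": 0, "rx": 0, "ry": 0, "rz": 0, "grip": 0},
    {"tx": 6, "ty": 0, "tz": 0, "rx": 0, "ry": 0, "rz": 0, "grip": 0},
    {"tx": 6, "ty": 0, "tz": 0, "rx": 0, "ry": 0, "rz": 0, "grip": 0}
  ]
}}

```text
time_s: 10.1
tool_pos: [0.5799, 0.1377, 0.0456]
tool_rot: [0.006, 0.772, 0.635, -0.008]
force: [-4.4, -23.8, 20.5]
width: 0.0004
finger_force: 16.0
```

Call:
{"method": "play_rows", "body": {
  "commands": [
    {"tx": -5, "ty": 0, "tz": 0, "rx": 0, "ry": 0, "rz": 0, "grip": 0},
    {"tx": -9, "ty": 0, "tz": -1, "rx": 0, "ry": 0, "rz": 0, "grip": 0},
    {"tx": -11, "ty": 0, "tz": -2.5, "rx": 0, "ry": 0, "rz": 0, "grip": 0},
    {"tx": -13, "ty": 0, "tz": -3.5, "rx": 0, "ry": 0, "rz": 0, "grip": 0},
    {"tx": -13, "ty": 0, "tz": -3.5, "rx": 0, "ry": 0, "rz": 0, "grip": 0}
  ]
}}

```text
time_s: 10.72
tool_pos: [0.5784, 0.1378, 0.0473]
tool_rot: [0.001, 0.77, 0.638, -0.001]
force: [1.2, -6.8, -1.4]
width: 0.0008
finger_force: 3.0
```

Call:
{"method": "play_rows", "body": {
  "commands": [
    {"tx": -5, "ty": 0, "tz": -0.5, "rx": 0, "ry": 0, "rz": 0, "grip": 0},
    {"tx": -9, "ty": 0, "tz": -3, "rx": 0, "ry": 0, "rz": 0, "grip": 0},
    {"tx": -10, "ty": 0, "tz": -12, "rx": 0, "ry": 0, "rz": 0, "grip": 0},
    {"tx": -10, "ty": 0, "tz": -30, "rx": 0, "ry": 0, "rz": 0, "grip": 0},
    {"tx": -30, "ty": 0, "tz": -60, "rx": 0, "ry": 0, "rz": 0, "grip": 0},
    {"tx": -60, "ty": 0, "tz": -100, "rx": 0, "ry": 0, "rz": 0, "grip": 0},
    {"tx": -80, "ty": 0, "tz": -140, "rx": 0, "ry": 0, "rz": 0, "grip": 0},
    {"tx": -90, "ty": 0, "tz": -160, "rx": 0, "ry": 0, "rz": 0, "grip": 0},
    {"tx": -90, "ty": 0, "tz": -160, "rx": 0, "ry": 0, "rz": 0, "grip": 0}
  ]
}}

```text
time_s: 11.85
tool_pos: [0.5628, 0.0515, 0.2102]
tool_rot: [0.001, 0.77, 0.638, 0.002]
force: [-0.1, 0.7, -0.1]
width: 0.0004
finger_force: 0.0
```

Run:
```python
from h import *
w=snap('wrist','w4'); cv2.imwrite('pics/c4.png',cv2.resize(w['img'],(800,600),interpolation=cv2.INTER_CUBIC))
J=np.array([.5695,.0807]);a=np.radians(79.4)
for x in (-.1,-.05,-.02,-.008,.03,.06,.1,.118):
    X=[*(J+x*np.array([np.cos(a),np.sin(a)])),.04]
    u,v=proj(w,X)[0]
    if 2<u<637 and 2<v<477: print(x,(u,v),px(w,u,v).round(4))
```

```text
-0.1 (np.float64(314.87982750273295), np.float64(302.42529019821734)) [ 0.551  -0.0183  0.0384]
-0.05 (np.float64(314.75138594777275), np.float64(242.12351000211407)) [0.5602 0.031  0.038 ]
-0.02 (np.float64(314.6691903611462), np.float64(203.6008264696544)) [0.5658 0.0608 0.0384]
-0.008 (np.float64(314.63522400827406), np.float64(187.69705005254625)) [0.568  0.0725 0.0378]
0.03 (np.float64(314.52357527408964), np.float64(135.48423618006635)) [0.575  0.1103 0.0455]
0.06 (np.float64(314.43111615044194), np.float64(92.32085927428466)) [0.5805 0.1393 0.0446]
0.1 (np.float64(314.30221434619824), np.float64(32.26446803905441)) [0.5869 0.1744 0.0631]
0.118 (np.float64(314.2422700249568), np.float64(4.386411177840813)) [0.59   0.1908 0.0632]
```

View pics/c4.png

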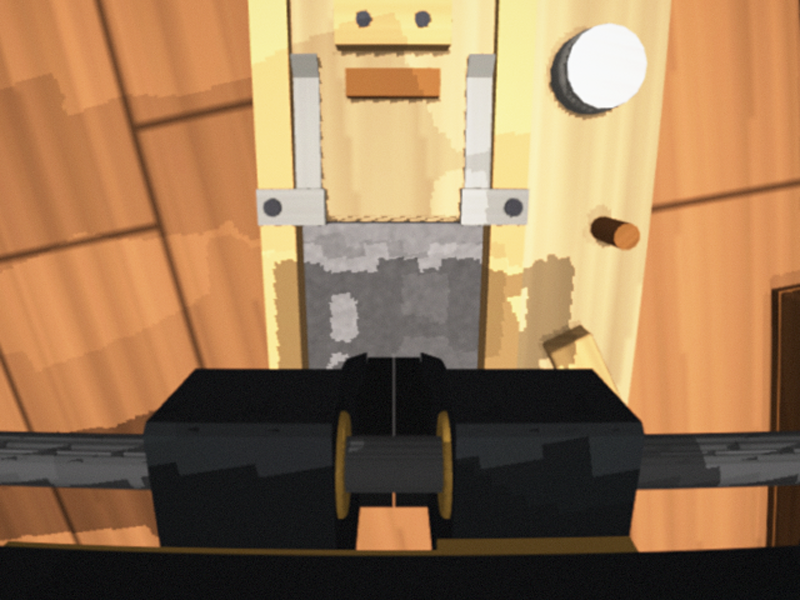

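Run:
```python
from h import *
w=load('w4');a=np.radians(79.4);e=np.array([np.cos(a),np.sin(a)])
f=lambda u,v,z:px(w,u*.8-.1,v*.8-.1,z)[:2]@e
lip=(f(325,223,.055)+f(462,223,.055))/2
print('cleat rear',(f(347,97,.059)+f(439,98,.059))/2-lip,'slat rear',(f(336,46,.063)+f(449,46,.063))/2-lip)
```

```text
cleat rear 0.06700049518393167 slat rear 0.09195541230290175
```

Call:
{"method": "play_rows", "body": {
  "commands": [
    {"tx": 30, "ty": 0, "tz": 0, "rx": 0, "ry": 0, "rz": 0, "grip": 0},
    {"tx": 60, "ty": 0, "tz": 0, "rx": 0, "ry": 0, "rz": 0, "grip": 0},
    {"tx": 75, "ty": 0, "tz": 20, "rx": 0, "ry": 0, "rz": 0, "grip": 0},
    {"tx": 75, "ty": 0, "tz": 60, "rx": 0, "ry": 0, "rz": 0, "grip": 0},
    {"tx": 75, "ty": 0, "tz": 90, "rx": 0, "ry": 0, "rz": 0, "grip": 0},
    {"tx": 75, "ty": 0, "tz": 90, "rx": 0, "ry": 0, "rz": 0, "grip": 0},
    {"tx": 75, "ty": 0, "tz": 90, "rx": 0, "ry": 0, "rz": 0, "grip": 0}
  ]
}}

```text
time_s: 12.78
tool_pos: [0.5754, 0.1257, 0.1175]
tool_rot: [0.0, 0.769, 0.639, -0.0]
force: [0.1, -0.6, 0.3]
width: 0.0004
finger_force: 0.0
```

Run:
```python
from h import *
w=snap('wrist','w5'); cv2.imwrite('pics/c5.png',cv2.resize(w['img'][0:240,160:480],(800,600),interpolation=cv2.INTER_CUBIC))
print(robot.sense()['tool_pos'], -w['R'].T@w['t'])
```

```text
[0.57592103 0.12586117 0.11816285] [0.58820854 0.19052991 0.26327939]
```

View pics/c5.png

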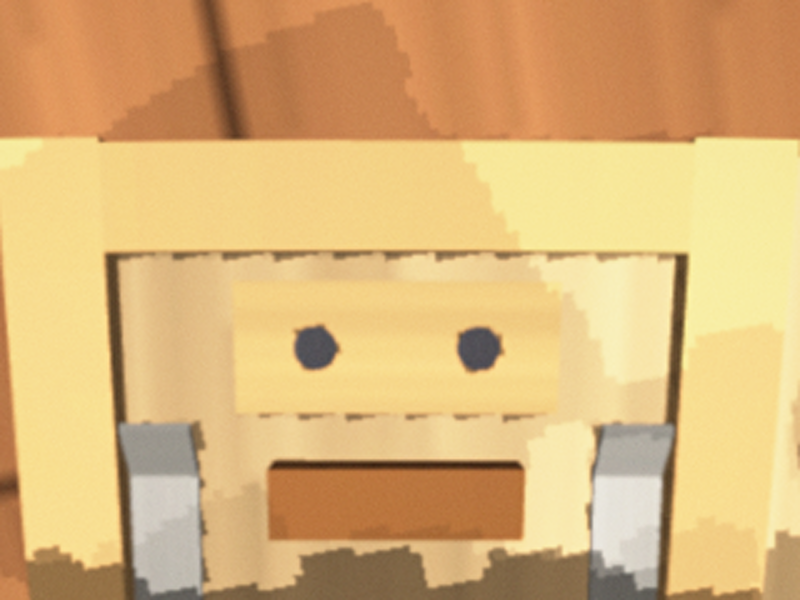

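Run:
```python
from h import *
w=load('w5');a=np.radians(79.4);e=np.array([np.cos(a),np.sin(a)])
f=lambda u,v,z:px(w,160+(u+.5)*.4-.5,(v+.5)*.4-.5,z)[:2]@e
s=f(400,251,.05);
print('stop-slat front',s-f(400,282,.063),'stop-slat rear',s-f(400,414,.063),'stop-cleat rear',s-f(400,539,.059),'stop-rail far',f(400,140,.05)-s)
```

```text
stop-slat front 0.006170847164289839 stop-slat rear 0.0299761419945066 stop-cleat rear 0.054586372113224424 stop-rail far 0.02018587975702746
```

Relative to the stop face, the slat front is at 6.2 mm (6 nominal), the slat rear at 30.0 (30) and the cleat rear at 54.6 (55). The sledge is home and the plate is up at 38 mm. I'll raise the arm and hand in.

Call:
{"method": "play_rows", "body": {
  "commands": [
    {"tx": 0, "ty": 0, "tz": -40, "rx": 0, "ry": 0, "rz": 0, "grip": 0},
    {"tx": 0, "ty": 0, "tz": -80, "rx": 0, "ry": 0, "rz": 0, "grip": 0},
    {"tx": 0, "ty": 0, "tz": -80, "rx": 0, "ry": 0, "rz": 0, "grip": 0},
    {"tx": 0, "ty": 0, "tz": -80, "rx": 0, "ry": 0, "rz": 0, "grip": 0}
  ]
}}

```text
time_s: 13.32
tool_pos: [0.5753, 0.1257, 0.198]
tool_rot: [0.0, 0.769, 0.639, 0.0]
force: [-1.1, 0.2, -0.7]
width: 0.0003
finger_force: 0.0
```

```bash
python3 -c "
from station import close_job
print(close_job())"
```

```text
the job is handed in; nothing more can be done
None
```

The sledge is fully home against the end stop, the sprung plate has popped up behind it, the arm is clear of everything, and the job was handed in at about 13 s.

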